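# Unhook the gold reference plate

## Robot

A 6-joint arm with a two-finger parallel gripper is mounted at the origin on a cart in front of the work surface, level with it; the furniture and walls round the work are solid. World frame = base frame: x ahead of the robot, y to its left, z up, the work surface at z = 0. Lengths are in m, angles in rad, forces in N, time in s.
With the tool pointing down it reaches from about 0.4 to 0.825 m from the base axis. Payload 7 kg.
Tool frame: the origin (TCP) lies midway between the tips of the shut fingers; the grasp point (between the pads) lies 19 mm behind it; z points along the fingers, y is the line along which they close (so a half turn about z gives the same grasp; the last joint's range is limited). The gripper opens to 88 mm and grips with 3 to 60 N. Pads are 19 mm wide; open, the fingers measure 130 mm over their backs; the gripper's body (78 mm by 193 mm) begins 47 mm behind the grasp point.
Start: joints at [1.49, 0.359, 0.012, 0, -1.224, -0.288], TCP at [0.243, 0.63, 0.227] pointing down, gripper open.
Joint ranges: [-3.07, 3.07], [-1.43, 2.12], [-1.02, 1.25], [-3.03, 1.67], [-3.05, -0], [-3.03, 3.03]. Speed limits (rad/s): [2.39, 2.39, 3.01, 3.14, 3.14, 3.14].

## Interface

Orientations are given as [roll, pitch, yaw] about the fixed x, y, z axes, in that order (R = Rz(yaw) Ry(pitch) Rx(roll)).
In Python, from station import get_state, grab_frame, calibration, job_done, boxes_of, regions_of, spot_point gives the robot as it stands. The module is installed in compiled form; this text tells all that it offers.
- The arm moves only by the tool arm_command, never from a script. Its argument "commands" is a list of rows, each an object of numbers: "tx", "ty", "tz": the shift along the tool's x, y, z each as a share of 25 cm, from -1 to 1; "twist": the turn about the tool's z as a share of 180 degrees, from -1 to 1. A call has exactly 8 rows; each row is the pose to reach, as a shift and turn from the pose commanded when the call began, along the tool's axes at that moment, turning the shorter way round; what a row does not reach only later rows make up. A row lasts 1/12 s, in which the tool goes at most 41.7 mm and 7.16 degrees, less where a joint would pass 70% of its speed; a pose out of reach is approached as far as the arm can. A call with a number of a shift or a turn outside -1 to 1 is refused whole. A call with a gripper value outside its range is refused whole. "claw" is the opening, from 0 (shut) to 1 (fully open), set as the call begins (left out, the last holds). The fingers move at their own pace and stop on an object; "grip_force" is the grip in N (left out, the last holds). Time passes only in rows, so rows that repeat a pose let the fingers close, or fill a call up. It gives the time, the measured TCP pose, the force, the opening and the grip force at its end, in the units of the state.
- get_state(): the state, without advancing time (a new reading comes with each control period).
- grab_frame(name): name is "side" or "top" or "wrist"; returns the picture (384x512x3 uint8, red, green, blue); there is no depth.
- calibration(name): a dict with "camera_matrix" (3x3 intrinsics, pixels), "extrinsics" (4x4, takes a point from camera to world coordinates). Camera axes: x right, y down, z forward; pixel columns grow to the right and rows downward; lengths in m; the calibration is good to about 2 mm. A picture is of the moment at which its call begins: read the wrist's pose just before it. calibration takes no time and is no camera call; for the wrist camera it gives the pose at the moment of the call.
- job_done(): hands the job in; it is judged then, once.
Trained networks look in the newest picture that a camera, given by its name, has taken for a name from the list of things; names that differ only in an ending like _2 or _b are one class to them, and where a whole thing is asked for, a point or a joint stands for the part that bears it (a point fixed in the world has none). Each returns a list of dicts, best first, with "score" (0 to 1); they miss things now and then, are a little off and sometimes report something else, mostly with a low value. They report only what shows in the picture. A call takes as long as a camera call. They do not tell look-alikes from the thing itself.
- boxes_of(query, camera): "rect" ([left, top, right, bottom] in pixels, round what is visible of it).
- regions_of(query, camera): "region" (384x512 bool, what is visible of it) and "rect" ([left, top, right, bottom] in pixels, round what is visible of it).
- spot_point(query, camera): "uv" ([column, row] in pixels: a listed point, or the origin of a listed thing).
The state is a dict: "t": time; "q": joint angles; "qd": joint speeds; "joint_efforts": joint torques, N m; "eef_pos": TCP position; "ee_rot": TCP orientation; "force": force on the tool from outside, world axes, zero at the start; "moment": the same for the moment, N m; "width": finger opening in m; "gripper_force": force on a finger pad.
Only numpy, scipy, OpenCV 4.12 (cv2) and the standard library are available. Lean on these libraries where they do the work, as an engineer would, in place of code of your own. Each camera call takes 0.05 s, during which the arm holds its last target. There are 200 camera calls.

## Task

The blue gold-reference plate hangs on the barbed security hook. Take it by its black grip, raise it, lean the grip back towards the post and ease it off over the barb tip, going by feel and never forcing the springy hook. Then stand it upright, grip up and fully down, in the slot of the wooden block and let go, without shifting the bottles, stone, loupe and padlock lying around.

Things in the scene. Friction and masses are not known exactly. Their poses are not given: they have to be found in the camera images.
- sample_plate: Blue plate, 6 mm thick, 48 mm wide (x), faces along +-y, z up to its grip; 0.1 to 0.17 kg. Origin: middle of its rectangular hole, 16 mm wide (x), 16.5 mm high (z), by whose top edge it hangs on the hook's rod. It reaches down to z = -62 mm; the gold and copper studs there do not stand out in contact. Above the hole a 10 mm rim, then the grip.
- plate_grip (a point): Middle of the plate's black grip, 41.5 mm above the plate's origin; axes as the plate's. The grip is 28 mm wide (x), 10 mm thick (y), 46 mm high. Close on it along y, near its top: fingertips 18 mm or more above the top of the hole clear rod and barb when the plate is tilted.
- hook_stand: Fixed grey stand, origin on its post's axis at the base's underside, z up. Base: x +-40 mm, y from -77 to +35, 12 mm high. Post's head: 22 x 26 mm, top at 141 mm. The springy hook points along the stand's -y, all in its plane x = 0; its tip gives about 1.5 mm up or down per 10 N. More than 12 N between plate and stand is forcing it.
- hook_root (a point): Point on the post axis, 130 mm above the base's underside; axes as the stand's. The hook's round steel rod, 7 mm thick, runs from here level along -y to a bend 84 to 124 mm away. The rod is clamped differently each time and this reach is not reported: feel for it (raise the plate and move it out upright until its hole's upper edge meets the rising part beyond the bend).
- bend_middle (a point): Mean place of the bend, 104 mm from the post axis (the true bend: up to 20 mm nearer or farther). Beyond it the rod rises at 45 degrees, out and up, for 22 mm to the centre of its round tip (radius 3.5 mm). From the tip a 4 mm thick prong, the barb, points back: its end is centred 7 mm back along the rising part and 8 mm off its centre line, on the upper, post side.
- barb_pass (a point): Where the hole's middle goes as it starts up the rising part, if the bend is at its mean place: 3.25 mm off the rising part's line, on the upper, post side; shift it as the bend is felt. Tilt here, grip leaning to the post (+y): under about 28 degrees cannot pass, 40 to 45 is best; then straight along the rising part. About 1.5 mm of play is left either side of rod plus barb.
- slot_block: Fixed wooden block 74 (x) by 50 (y) by 44 mm high, origin at the middle of its underside, z up. A slot along its x, open at the top, 55 mm long, 8.5 mm wide (y), its floor 8 mm above the origin and its straight sides 22 mm high; above them a 14 mm high lead-in widens to 23 mm. The plate's foot goes into it with the plate's faces along the slot, either way round.
- plate_foot (a point): Middle of the plate's lower edge, 62 mm below the plate's origin; axes as the plate's.
- slot_floor (a point): Middle of the slot's floor, 8 mm above the block's underside; axes as the block's.
- acid_bottle_1: Bystander: amber dropper bottle, 30x30x82 mm, loose, origin in the middle of its underside. Leave it where it is.
- acid_bottle_2: Bystander: second amber dropper bottle, 30x30x82 mm, loose, origin in the middle of its underside. Leave it where it is.
- touchstone: Bystander: black stone slab, 40x64x11 mm, loose, origin in the middle of its underside. Leave it where it is.
- loupe: Bystander: black and silver folding loupe, 28x60x19 mm, loose, origin in the middle of its underside. Leave it where it is.
- padlock: Bystander: brass padlock lying flat, 60x42x14 mm, loose, origin in the middle of its underside. Leave it where it is.
Not all that is in view belongs to the job. Of the things shaped like the slot_block, the wooden one is meant.

How it is judged:
On the way:
1. the plate is off the hook, held in the fingers, clear of the stand (horizontal distance between sample_plate and hook_stand above 0.16 m and contact force between sample_plate and hook_stand below 0.1 N and contact force between the fingers and sample_plate above 0.5 N), for 0.1 s.
At the end, for the whole second after the job is handed in: The plate stands at rest in the slot of the block: the middle of its foot within 10 mm of the slot's middle and within 5 mm of its floor, grip up and at most 0.25 rad from upright, faces along the slot within 0.3 rad, released (horizontal distance between plate_foot and slot_floor below 0.01 m and z of plate_foot in the frame of slot_block below 0.013 m and angle between sample_plate's own z axis and vertical below 0.25 rad and angle between the y axis of sample_plate and the y axis of slot_block, either way round below 0.3 rad and linear speed of sample_plate below 0.05 m/s); the robot touches nothing.
It fails at once if the hook is forced: more than 12 N between plate and hook stand (contact force between sample_plate and hook_stand above 12 N).
It fails at once if a bottle, the touchstone, the loupe or the padlock is shifted by more than 20 mm (distance of any of acid_bottle_1, acid_bottle_2, touchstone, loupe, padlock from where it was at the start of the episode above 0.02 m).
It also fails if it takes over 64 s, if anything falls off the work surface, if the arm or the gripper's body presses on something with over 40 N, if the wrist force passes 120 N, or if a joint passes its speed limit or range.

## Working session

There is one attempt and no reset: what is moved stays moved. The work goes in short steps, Python scripts to look and compute and a tool call to move; the robot and the scene stay as the last step left them, time stands still between calls to the robot, and variables do not carry over. Pictures are saved under pics/ and viewed, at most 10 in all, crops included, and the job is handed in when it is done.

Besides the shell and the picture viewer there is one more tool, called by a JSON object that holds its "method" and its "body". arm_command: Moves the arm, as the interface text tells. Shift numbers are shares of 25 cm and turn numbers shares of 180 degrees, none past 1 either way. Its arguments: {"type":"object","properties":{"commands":{"type":"array"},"claw":{"type":"number"},"grip_force":{"type":"number"}},"required":["commands"]}

```bash
mkdir -p pics; cat > h.py <<'E'
import numpy as np, cv2
from station import *
from scipy.spatial.transform import Rotation as R
def ray(cam,uv,c=None):
    c=c or calibration(cam); K=np.array(c["camera_matrix"]);T=np.array(c["extrinsics"])
    d=T[:3,:3]@np.linalg.solve(K,[uv[0],uv[1],1]); return T[:3,3],d/np.linalg.norm(d)
def proj(cam,P,c=None):
    c=c or calibration(cam);K=np.array(c["camera_matrix"]);T=np.array(c["extrinsics"])
    p=T[:3,:3].T@(np.array(P,float)-T[:3,3]); p=K@p; return p[:2]/p[2]
def atz(cam,uv,z):
    o,d=ray(cam,uv); return o+d*(z-o[2])/d[2]
def tri(obs):
    A=np.zeros((3,3));b=np.zeros(3)
    for cam,uv in obs:
        o,d=ray(cam,uv);M=np.eye(3)-np.outer(d,d);A+=M;b+=M@o
    return np.linalg.solve(A,b)
def save(cam,n):
    f=grab_frame(cam); cv2.imwrite(f"pics/{n}.png",f[:,:,::-1]); return f
E
python3 - <<'E'
from h import *
np.set_printoptions(precision=3,suppress=True)
s=get_state();print(s)
ims=[save(c,c+"0") for c in("side","top")]
cv2.imwrite("pics/st0.png",np.vstack([cv2.resize(i,(800,600))[:, :,::-1] for i in ims])[:600])
for c in("side","top"):
    print(c,np.array(calibration(c)["extrinsics"])[:3,3])
    for q in ["sample_plate","plate_grip","hook_stand","hook_root","bend_middle","slot_block","slot_floor","plate_foot"]:
        print(q,[(np.round(d["uv"]),round(d["score"],2)) for d in spot_point(q,c)[:3]])
E
```

```text
{'t': 0.0, 'q': array([ 1.49 ,  0.359,  0.011, -0.   , -1.224, -0.288]), 'qd': array([ 0.001, -0.   ,  0.   ,  0.   ,  0.002, -0.001]), 'joint_efforts': array([ -0.001, -58.272,  29.306,   6.997,   0.007,  -0.   ]), 'eef_pos': array([0.243, 0.629, 0.226]), 'ee_rot': array([ 3.14 , -0.   , -0.369]), 'force': array([-0.258,  0.906,  0.471]), 'moment': array([ 0.02 ,  0.044, -0.01 ]), 'gripper_force': 0.0, 'width': 0.08756185749963055}
side [ 0.243 -1.049  0.566]
sample_plate [(array([215., 189.]), 0.81)]
plate_grip [(array([212., 176.]), 0.73)]
hook_stand [(array([218., 214.]), 0.95)]
hook_root [(array([288., 244.]), 0.67), (array([219., 181.]), 0.61)]
bend_middle []
slot_block [(array([267., 266.]), 0.74), (array([273., 292.]), 0.62)]
slot_floor [(array([264., 264.]), 0.88), (array([273., 292.]), 0.76)]
plate_foot [(array([218., 205.]), 0.96), (array([214., 192.]), 0.65)]
top [ 0.391 -0.046  1.405]
sample_plate [(array([235., 230.]), 0.61)]
plate_grip [(array([236., 232.]), 0.56)]
hook_stand [(array([222., 225.]), 0.96), (array([233., 230.]), 0.19)]
hook_root [(array([213., 225.]), 0.81)]
bend_middle []
slot_block [(array([342., 205.]), 0.6), (array([388., 210.]), 0.58)]
slot_floor [(array([384., 208.]), 0.98), (array([342., 204.]), 0.9)]
plate_foot [(array([236., 228.]), 0.43)]
```

View pics/side0.png

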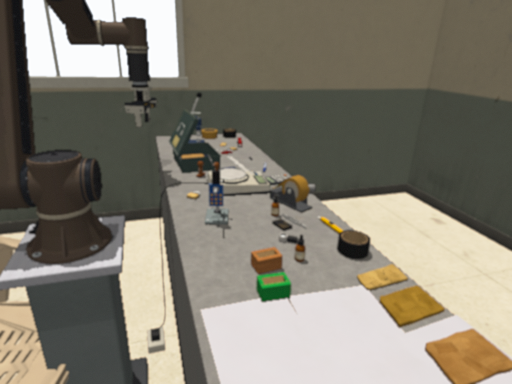

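View pics/top0.png

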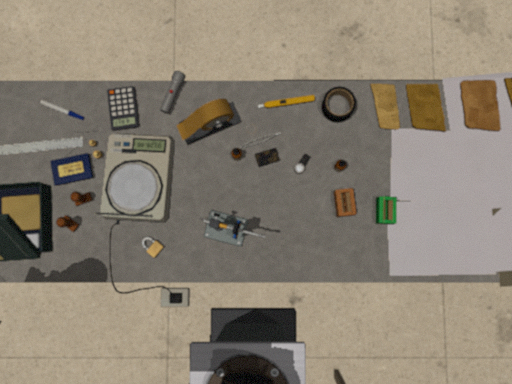

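```bash
python3 - <<'E'
from h import *
np.set_printoptions(precision=3,suppress=True)
print(get_state()["t"],calibration("top")["camera_matrix"][0],calibration("side")["camera_matrix"][0])
print("root",tri([("side",(219,181)),("top",(213,225))]),atz("top",(213,225),.13))
print("grip",tri([("side",(212,176)),("top",(236,232))]))
print("stand top", atz("top",(222,225),0), atz("side",(218,214),0))
for u in [(342,205),(388,210)]: print("slot",atz("top",u,0.008))
print(atz("side",(264,264),.008),atz("side",(273,292),.008))
f=cv2.imread("pics/top0.png")
a=cv2.resize(f[195:260,185:295],None,fx=7,fy=7,interpolation=cv2.INTER_CUBIC)
cv2.imwrite("pics/c1.png",a)
for n in ["padlock","loupe","touchstone"]:
  b=boxes_of(n,"top")[:1]; print(n,[(x["rect"],x["score"]) for x in b])
W=np.array(calibration("wrist")["extrinsics"]);s=get_state()
T=np.eye(4);T[:3,:3]=R.from_euler("xyz",s["ee_rot"]).as_matrix();T[:3,3]=s["eef_pos"];print(np.linalg.inv(T)@W)
E
```

```text
0.9 [494.616   0.    262.105] [350.924   0.    251.082]
root [0.475 0.085 0.126] [0.468 0.086 0.13 ]
grip [0.447 0.025 0.169]
stand top [0.476 0.074 0.   ] [0.476 0.08  0.   ]
slot [ 0.532 -0.267  0.008]
slot [ 0.517 -0.396  0.008]
[ 0.532 -0.274  0.008] [ 0.514 -0.394  0.008]
padlock [([144.4, 236.8, 163.6, 256.6], 0.5)]
loupe [([294.2, 155.3, 306.0, 172.9], 0.5)]
touchstone [([255.7, 147.2, 280.8, 165.2], 0.72)]
[[-0.001 -0.951 -0.31   0.085]
 [ 1.    -0.001  0.001  0.   ]
 [-0.001 -0.31   0.951 -0.157]
 [ 0.     0.     0.     1.   ]]
```

View pics/c1.png

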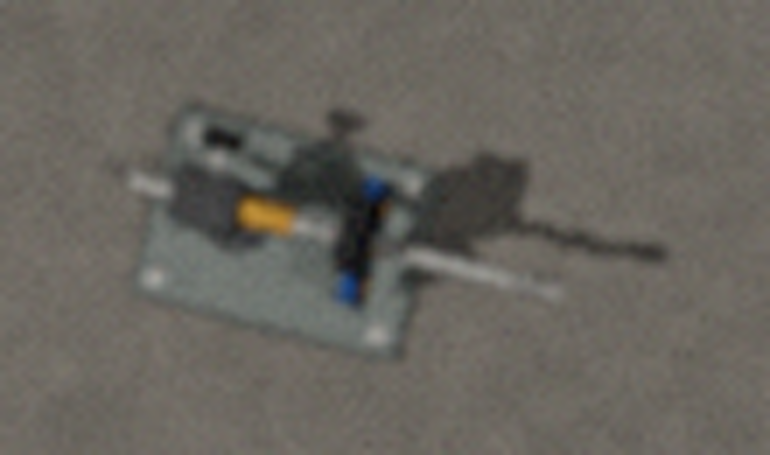

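{"method": "arm_command", "body": {"commands": [{"tx": 0.82,"ty": 0.98,"tz": -0.28,"twist": 0.24},{"tx": 0.82,"ty": 0.98,"tz": -0.28,"twist": 0.24},{"tx": 0.82,"ty": 0.98,"tz": -0.28,"twist": 0.24},{"tx": 0.82,"ty": 0.98,"tz": -0.28,"twist": 0.24},{"tx": 0.82,"ty": 0.98,"tz": -0.28,"twist": 0.24},{"tx": 0.82,"ty": 0.98,"tz": -0.28,"twist": 0.24},{"tx": 0.82,"ty": 0.98,"tz": -0.28,"twist": 0.24},{"tx": 0.82,"ty": 0.98,"tz": -0.28,"twist": 0.24}]}}

```text
t: 1.72
eef_pos: [0.3465, 0.3248, 0.2976]
ee_rot: [-3.141, 0.001, -1.124]
force: [0.4, -0.1, 0.3]
width: 0.0875
gripper_force: 0.0
```

{"method": "arm_command", "body": {"commands": [{"tx": 1.0,"ty": 0.13,"tz": 0,"twist": 0.219},{"tx": 1.0,"ty": 0.13,"tz": 0,"twist": 0.219},{"tx": 1.0,"ty": 0.13,"tz": 0,"twist": 0.219},{"tx": 1.0,"ty": 0.13,"tz": 0,"twist": 0.219},{"tx": 1.0,"ty": 0.13,"tz": 0,"twist": 0.219},{"tx": 1.0,"ty": 0.13,"tz": 0,"twist": 0.219},{"tx": 1.0,"ty": 0.13,"tz": 0,"twist": 0.219},{"tx": 1.0,"ty": 0.13,"tz": 0,"twist": 0.219}]}}

```text
t: 2.38
eef_pos: [0.4256, 0.0855, 0.2968]
ee_rot: [-3.141, 0.0, -1.816]
force: [-0.1, 1.2, 0.0]
width: 0.0875
gripper_force: 0.0
```

```bash
python3 - <<'E'
from h import *
np.set_printoptions(precision=3,suppress=True)
s=get_state();print(s["eef_pos"],s["ee_rot"],s["t"])
c=calibration("wrist");f=save("wrist","w1");cv2.imwrite("pics/w1b.png",cv2.resize(f,(800,600))[:,:,::-1])
print(c["camera_matrix"])
for q in ["plate_grip","sample_plate","hook_root","hook_stand","bend_middle"]:
    print(q,[(np.round(d["uv"],1),round(d["score"],2)) for d in spot_point(q,"wrist")[:2]])
E
```

```text
[0.426 0.085 0.297] [-3.141  0.    -1.816] 2.3833
[[342.028   0.    257.232]
 [  0.    342.028 188.194]
 [  0.      0.      1.   ]]
plate_grip [(array([206.6, 118.8]), 0.56)]
sample_plate [(array([210.2, 114.5]), 0.58)]
hook_root [(array([212.1, 174.7]), 0.94)]
hook_stand [(array([224.4, 148.7]), 0.98)]
bend_middle [(array([206.6,  61.7]), 0.74)]
```

View pics/w1b.png

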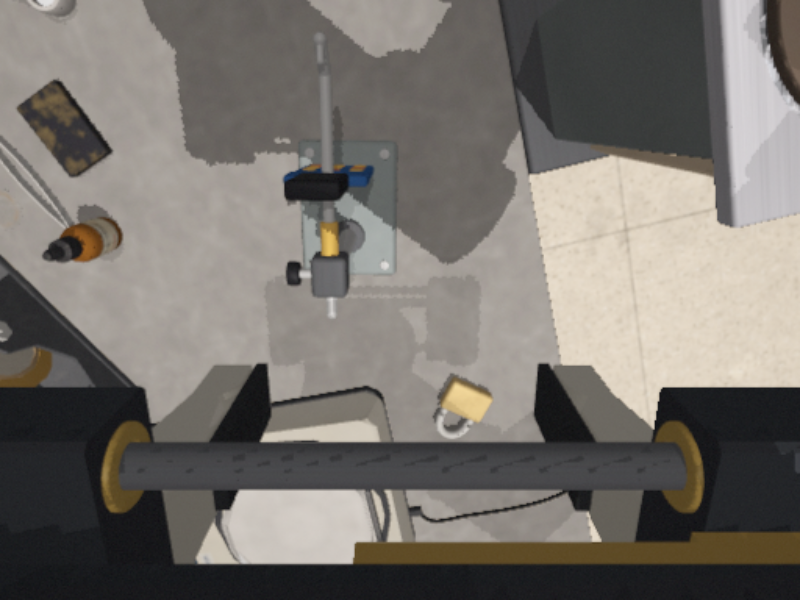

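```bash
python3 - <<'E'
from h import *
np.set_printoptions(precision=4,suppress=True)
k=1/1.5625
root=atz("wrist",(330*k,273*k),.141);tip=atz("wrist",(320*k,40*k),.1456)
rod1=atz("wrist",(326.5*k,120*k),.13); rod2=atz("wrist",(329*k,213*k),.1335)
col0=atz("wrist",(330*k,222*k),.134);col1=atz("wrist",(330*k,254*k),.134)
print("root",root,"tip",tip,rod1,rod2,col0,col1)
for a,b in((root,tip),(root,rod1)): v=b-a; print("yaw",np.arctan2(v[0],-v[1]),np.linalg.norm(v[:2]))
gl=atz("wrist",(285*k,180*k),.19);gr=atz("wrist",(347*k,176*k),.19);gm=(gl+gr)/2
print("grip",gl,gr,gm,np.linalg.norm(gr-gl),np.arctan2((gr-gl)[1],(gr-gl)[0]))
print("dist",np.linalg.norm((gm-root)[:2]))
f=cv2.imread("pics/w1.png")[10:200,140:280]
cv2.imwrite("pics/c2.png",cv2.resize(f,None,fx=3.1,fy=3.1,interpolation=cv2.INTER_CUBIC))
E
```

```text
root [0.4687 0.0819 0.141 ] tip [ 0.4378 -0.0427  0.1456] [ 0.4476 -0.0039  0.13  ] [0.4605 0.0476 0.1335] [0.4613 0.0529 0.134 ] [0.4668 0.0719 0.134 ]
yaw -0.24343847718401862 0.12835417571529104
yaw -0.24105325363083724 0.0884082959846247
grip [0.4671 0.0199 0.19  ] [0.4373 0.0251 0.19  ] [0.4522 0.0225 0.19  ] 0.030212224943648915 2.9665169078362346
dist 0.06167775345705689
```

View pics/c2.png

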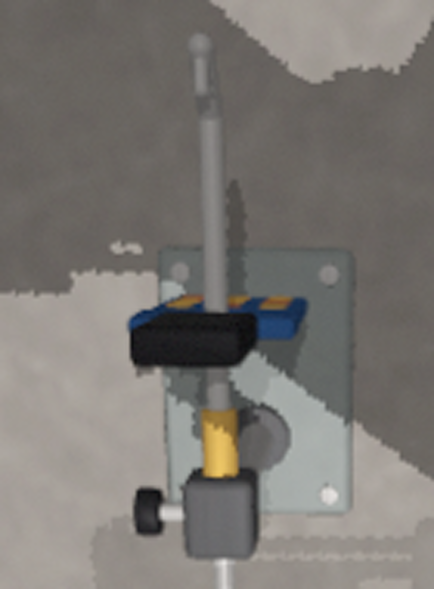

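```bash
cat >> h.py <<'E'
def delta(target,s=None):
    s=s or get_state();M=R.from_euler("xyz",s["ee_rot"]).as_matrix()
    return M.T@(np.array(target)-s["eef_pos"])/0.25
E
python3 - <<'E'
from h import *
np.set_printoptions(precision=4,suppress=True)
g=atz("wrist",(201.3,121.3),.19);print("grip",g)
b=atz("wrist",(207.7,48.1),.1335);print("bend",b, np.linalg.norm((b-[.4687,.0819,0])[:2]))
print("pg",atz("wrist",(206.6,118.8),.167))
print("topcam root/tip/grip",atz("top",(214.3,224.7),.141),atz("top",(264.3,236.9),.146),atz("top",(185+362/7,195+235/7),.19))
print("d",delta([g[0],g[1],.159]))
E
```

```text
grip [0.4544 0.0276 0.19  ]
bend [ 0.4416 -0.0269  0.1335] 0.11211062932112487
pg [0.4539 0.0285 0.167 ]
topcam root/tip/grip [0.4684 0.0818 0.141 ] [ 0.4369 -0.046   0.146 ] [0.4558 0.0217 0.19  ]
d [ 0.2108 -0.172   0.5502]
```

{"method": "arm_command", "body": {"commands": [{"tx": 0.12,"ty": -0.1,"tz": 0.05,"twist": 0},{"tx": 0.21,"ty": -0.17,"tz": 0.1,"twist": 0},{"tx": 0.21,"ty": -0.17,"tz": 0.2,"twist": 0},{"tx": 0.21,"ty": -0.17,"tz": 0.3,"twist": 0},{"tx": 0.21,"ty": -0.17,"tz": 0.4,"twist": 0},{"tx": 0.21,"ty": -0.17,"tz": 0.5,"twist": 0},{"tx": 0.21,"ty": -0.17,"tz": 0.55,"twist": 0},{"tx": 0.21,"ty": -0.17,"tz": 0.55,"twist": 0}]}}

```text
t: 3.35
eef_pos: [0.4521, 0.027, 0.1562]
ee_rot: [3.137, -0.003, -1.809]
force: [-0.5, -0.7, 1.3]
width: 0.0877
gripper_force: 0.0
```

```bash
python3 - <<'E'
from h import *
np.set_printoptions(precision=4,suppress=True)
s=get_state();print(s["eef_pos"],s["force"],s["t"])
f=save("wrist","w2");cv2.imwrite("pics/w2b.png",cv2.resize(f,(800,600))[:,:,::-1])
print([(d["uv"],d["score"]) for d in spot_point("plate_foot","wrist")+spot_point("sample_plate","wrist")])
E
```

```text
[0.4521 0.027  0.1562] [-0.4823 -0.6895  1.2542] 3.35
[([250.2, 187.5], 0.96), ([247.6, 221.1], 0.83)]
```

View pics/w2b.png

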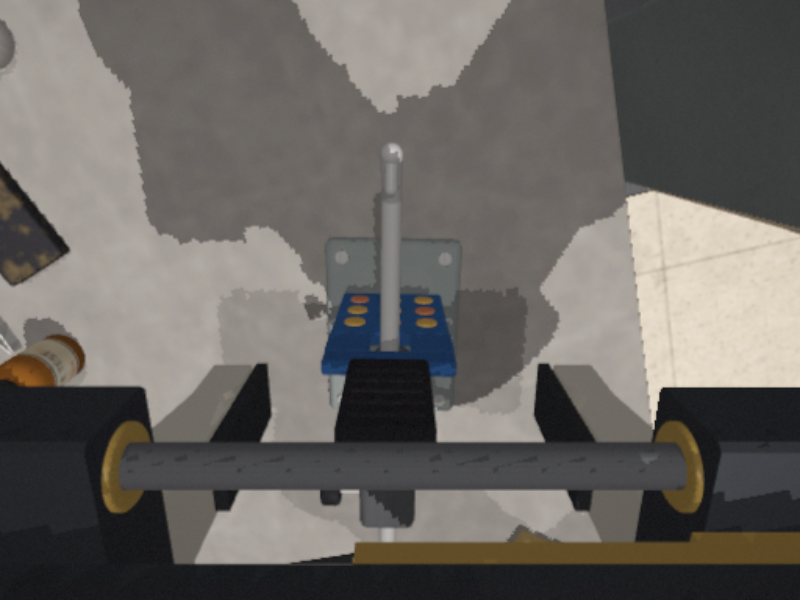

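{"method": "arm_command", "body": {"commands": [{"tx": 0,"ty": -0.009,"tz": 0,"twist": 0},{"tx": 0,"ty": -0.017,"tz": 0,"twist": 0},{"tx": 0,"ty": -0.017,"tz": 0,"twist": 0},{"tx": 0,"ty": -0.017,"tz": 0,"twist": 0},{"tx": 0,"ty": -0.017,"tz": 0,"twist": 0},{"tx": 0,"ty": -0.017,"tz": 0,"twist": 0},{"tx": 0,"ty": -0.017,"tz": 0,"twist": 0},{"tx": 0,"ty": -0.017,"tz": 0,"twist": 0}], "claw": 0.5, "grip_force": 5}}

```text
t: 4.17
eef_pos: [0.4581, 0.0256, 0.1591]
ee_rot: [3.142, -0.0, -1.811]
force: [0.1, 0.2, -0.4]
width: 0.0447
gripper_force: 0.0
```

{"method": "arm_command", "body": {"commands": [{"tx": 0,"ty": 0,"tz": 0,"twist": 0},{"tx": 0,"ty": 0,"tz": 0,"twist": 0},{"tx": 0,"ty": 0,"tz": 0,"twist": 0},{"tx": 0,"ty": 0,"tz": 0,"twist": 0},{"tx": 0,"ty": 0,"tz": 0,"twist": 0},{"tx": 0,"ty": 0,"tz": 0,"twist": 0},{"tx": 0,"ty": 0,"tz": 0,"twist": 0},{"tx": 0,"ty": 0,"tz": 0,"twist": 0}], "claw": 0}}

```text
t: 4.83
eef_pos: [0.4581, 0.0256, 0.159]
ee_rot: [3.141, -0.0, -1.811]
force: [-0.2, -0.2, 0.2]
width: 0.0277
gripper_force: 5.0
```

```bash
python3 - <<'E'
from h import *
np.set_printoptions(precision=4,suppress=True)
s=get_state();print(s)
f=save("wrist","w3")
print([(d["uv"],d["score"]) for d in spot_point("plate_foot","wrist")+spot_point("sample_plate","wrist")])
E
```

```text
{'t': 4.8333, 'q': array([ 0.4871,  0.0576, -0.5439,  0.    , -0.9694, -0.7271]), 'qd': array([-0.0007,  0.0001, -0.0005, -0.0012,  0.0021,  0.0014]), 'joint_efforts': array([  0.047 , -30.5736,  25.896 ,   6.1899,   0.0299,  -0.0001]), 'eef_pos': array([0.4581, 0.0256, 0.159 ]), 'ee_rot': array([ 3.1415, -0.0001, -1.8108]), 'force': array([-0.1904, -0.1943,  0.1714]), 'moment': array([ 0.0338, -0.0526,  0.0477]), 'gripper_force': 4.999011307954788, 'width': 0.027682350357029734}
[([258.8, 188.2], 0.75), ([258.8, 222.2], 0.79)]
```

{"method": "arm_command", "body": {"commands": [{"tx": -0.012,"ty": 0,"tz": 0,"twist": 0},{"tx": -0.024,"ty": 0,"tz": 0,"twist": 0},{"tx": -0.036,"ty": 0,"tz": 0,"twist": 0},{"tx": -0.048,"ty": 0,"tz": 0,"twist": 0},{"tx": -0.06,"ty": 0,"tz": 0,"twist": 0},{"tx": -0.07,"ty": 0,"tz": 0,"twist": 0},{"tx": -0.08,"ty": 0,"tz": 0,"twist": 0},{"tx": -0.08,"ty": 0,"tz": 0,"twist": 0}], "grip_force": 3}}

```text
t: 5.65
eef_pos: [0.4632, 0.0457, 0.1591]
ee_rot: [-3.141, 0.0, -1.81]
force: [-0.4, 1.0, 0.8]
width: 0.0282
gripper_force: 3.0
```

{"method": "arm_command", "body": {"commands": [{"tx": -0.004,"ty": 0,"tz": 0,"twist": 0},{"tx": -0.008,"ty": 0,"tz": 0,"twist": 0},{"tx": -0.012,"ty": 0,"tz": 0,"twist": 0},{"tx": -0.016,"ty": 0,"tz": 0,"twist": 0},{"tx": -0.02,"ty": 0,"tz": 0,"twist": 0},{"tx": -0.024,"ty": 0,"tz": 0,"twist": 0},{"tx": -0.028,"ty": 0,"tz": 0,"twist": 0},{"tx": -0.028,"ty": 0,"tz": 0,"twist": 0}]}}

```text
t: 6.32
eef_pos: [0.4646, 0.052, 0.159]
ee_rot: [3.142, 0.0, -1.811]
force: [-0.0, -0.4, 0.2]
width: 0.0279
gripper_force: 3.0
```

```bash
python3 - <<'E'
from h import *
np.set_printoptions(precision=4,suppress=True)
s=get_state();print(s["force"],s["moment"],s["eef_pos"])
f=save("wrist","w4")
print([(d["uv"],d["score"]) for d in spot_point("plate_foot","wrist")+spot_point("sample_plate","wrist")])
E
```

```text
[-0.0399 -0.3718  0.2088] [-0.1243 -0.0314  0.0116] [0.4646 0.052  0.159 ]
[([258.9, 173.0], 0.77), ([255.5, 215.0], 0.87)]
```

```bash
cat >> h.py <<'E'
from scipy.optimize import least_squares
CT=np.array([[0,-.951,-.31,.085],[1,0,0,0],[0,-.31,.951,-.157],[0,0,0,1.]])
KW=np.array([[342.028,0,257.232],[0,342.028,188.194],[0,0,1]])
def pred(th,s0,x0,sp):  # tilt deg, grasp height on plate, x offset of plate in tool, plate point height
    t=np.radians(th); L=s0-sp
    P=np.array([x0+L*np.sin(t),0,-.019+L*np.cos(t)])
    p=CT[:3,:3].T@(P-CT[:3,3]); p=KW@p; return p[1]/p[2]
def fit(foot,org):
    return [least_squares(lambda v:[pred(v[0],s0,v[1],-.062)-foot,pred(v[0],s0,v[1],0)-org],[0,0],x_scale=[10,.005]).x for s0 in(.046,.05,.054)]
def tilt(tag):
    f=save("wrist",tag); r={}
    for q in("plate_foot","sample_plate"):
        d=spot_point(q,"wrist"); r[q]=d[0]["uv"] if d else None; print(q,d[0]["uv"] if d else None, d[0]["score"] if d else 0)
    if all(v is not None for v in r.values()): print("tilt,x0",fit(r["plate_foot"][1],r["sample_plate"][1]))
    s=get_state();print("F",s["force"],"M",s["moment"],"p",s["eef_pos"],"t",s["t"],"w",s["width"])
E
python3 - <<'E'
from h import *
np.set_printoptions(precision=4,suppress=True)
print(fit(188.2,222.2)); print(fit(173.,215.))
E
```

```text
[array([0.6486, 0.0036]), array([1.0702, 0.0014]), array([ 1.4925, -0.0008])]
[array([7.5747, 0.0028]), array([8.0949, 0.0002]), array([ 8.6153, -0.0025])]
```

{"method": "arm_command", "body": {"commands": [{"tx": -0.008,"ty": 0,"tz": 0.001,"twist": 0},{"tx": -0.017,"ty": 0,"tz": 0.002,"twist": 0},{"tx": -0.026,"ty": 0,"tz": 0.004,"twist": 0},{"tx": -0.034,"ty": 0,"tz": 0.006,"twist": 0},{"tx": -0.043,"ty": 0,"tz": 0.009,"twist": 0},{"tx": -0.052,"ty": 0,"tz": 0.012,"twist": 0},{"tx": -0.061,"ty": 0,"tz": 0.016,"twist": 0},{"tx": -0.061,"ty": 0,"tz": 0.016,"twist": 0}]}}

```text
t: 7.13
eef_pos: [0.4684, 0.0671, 0.1549]
ee_rot: [3.142, 0.0, -1.81]
force: [-0.1, -0.1, -0.1]
width: 0.0281
gripper_force: 3.0
```

```bash
python3 - <<'E'
from h import *
np.set_printoptions(precision=4,suppress=True)
tilt("w5")
E
```

```text
plate_foot [256.4, 124.8] 0.84
sample_plate [256.3, 186.7] 0.59
tilt,x0 [array([25.2276,  0.0077]), array([25.9201,  0.0044]), array([26.6083,  0.001 ])]
F [-0.1131 -0.3732 -0.5383] M [ 0.2042 -0.1339 -0.0218] p [0.4683 0.0669 0.155 ] t 7.2833 w 0.027579124634496015
```

{"method": "arm_command", "body": {"commands": [{"tx": -0.006,"ty": 0,"tz": 0.002,"twist": 0},{"tx": -0.012,"ty": 0,"tz": 0.005,"twist": 0},{"tx": -0.018,"ty": 0,"tz": 0.008,"twist": 0},{"tx": -0.024,"ty": 0,"tz": 0.012,"twist": 0},{"tx": -0.03,"ty": 0,"tz": 0.016,"twist": 0},{"tx": -0.036,"ty": 0,"tz": 0.019,"twist": 0},{"tx": -0.04,"ty": 0,"tz": 0.022,"twist": 0},{"tx": -0.04,"ty": 0,"tz": 0.022,"twist": 0}]}}

```text
t: 7.95
eef_pos: [0.4706, 0.0766, 0.1494]
ee_rot: [3.141, -0.0, -1.811]
force: [-0.1, -0.5, 0.6]
width: 0.0281
gripper_force: 3.0
```

```bash
python3 - <<'E'
from h import *
np.set_printoptions(precision=4,suppress=True)
tilt("w6")
f=cv2.imread("pics/w6.png");cv2.imwrite("pics/w6b.png",cv2.resize(f[20:340,130:400],None,fx=1.85,fy=1.85,interpolation=cv2.INTER_CUBIC))
E
```

```text
plate_foot [256.1, 87.1] 0.93
sample_plate [257.2, 172.4] 0.69
tilt,x0 [array([41.917 ,  0.0068]), array([42.7142,  0.0029]), array([43.4984, -0.001 ])]
F [ 0.0283 -0.1747  0.1263] M [-0.0822 -0.0559  0.018 ] p [0.4706 0.0765 0.1495] t 8.1 w 0.027670301237779863
```

View pics/w6b.png

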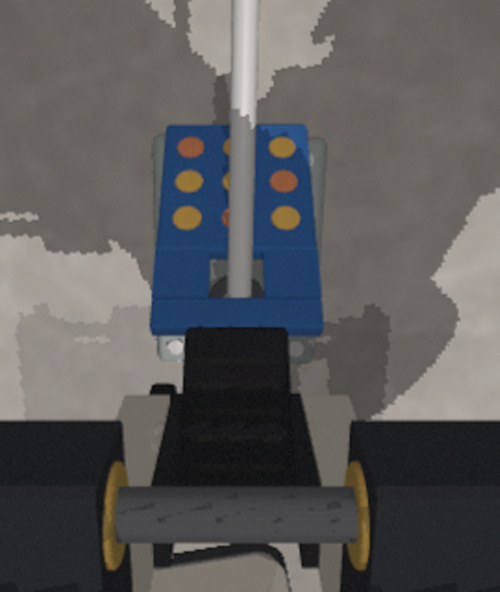

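{"method": "arm_command", "body": {"commands": [{"tx": 0,"ty": 0,"tz": 0,"twist": 0},{"tx": 0,"ty": 0,"tz": 0,"twist": 0},{"tx": 0,"ty": 0,"tz": -0.003,"twist": 0},{"tx": 0.01,"ty": 0,"tz": -0.003,"twist": 0},{"tx": 0.03,"ty": 0.001,"tz": -0.003,"twist": 0},{"tx": 0.05,"ty": 0.002,"tz": -0.003,"twist": 0},{"tx": 0.07,"ty": 0.003,"tz": -0.003,"twist": 0},{"tx": 0.07,"ty": 0.003,"tz": -0.003,"twist": 0}], "grip_force": 10}}

```text
t: 8.77
eef_pos: [0.4651, 0.0586, 0.1502]
ee_rot: [3.141, -0.0, -1.811]
force: [-0.6, -0.2, -2.0]
width: 0.0279
gripper_force: 10.0
```

```bash
python3 - <<'E'
from h import *
np.set_printoptions(precision=4,suppress=True)
tilt("w7")
E
```

```text
plate_foot [256.4, 86.0] 0.69
sample_plate [257.0, 170.4] 0.68
tilt,x0 [array([41.4462,  0.0081]), array([42.2343,  0.0042]), array([43.0097,  0.0004])]
F [ 0.8684  0.4417 -1.3883] M [ 0.1513 -0.0922  0.0171] p [0.4658 0.0594 0.1504] t 8.9167 w 0.027777402190309223
```

{"method": "arm_command", "body": {"commands": [{"tx": 0.025,"ty": 0.001,"tz": 0,"twist": 0},{"tx": 0.05,"ty": 0.002,"tz": 0,"twist": 0},{"tx": 0.075,"ty": 0.003,"tz": 0,"twist": 0},{"tx": 0.1,"ty": 0.004,"tz": 0,"twist": 0},{"tx": 0.125,"ty": 0.005,"tz": 0,"twist": 0},{"tx": 0.15,"ty": 0.006,"tz": 0,"twist": 0},{"tx": 0.17,"ty": 0.006,"tz": 0,"twist": 0},{"tx": 0.17,"ty": 0.006,"tz": 0,"twist": 0}]}}

```text
t: 9.58
eef_pos: [0.4537, 0.0177, 0.1503]
ee_rot: [3.141, -0.0, -1.812]
force: [0.3, 0.6, -1.0]
width: 0.0279
gripper_force: 10.0
```

```bash
python3 - <<'E'
from h import *
np.set_printoptions(precision=4,suppress=True)
tilt("w8")
f=cv2.imread("pics/w8.png");cv2.imwrite("pics/w8b.png",cv2.resize(f[0:250,160:360],None,fx=2.4,fy=2.4,interpolation=cv2.INTER_CUBIC))
E
```

```text
plate_foot [257.4, 88.1] 0.87
sample_plate [258.4, 170.8] 0.78
tilt,x0 [array([40.3393,  0.0084]), array([41.1224,  0.0046]), array([41.8936,  0.0007])]
F [ 0.1794  0.1765 -1.1028] M [ 0.1487 -0.0753 -0.0286] p [0.4543 0.0186 0.1504] t 9.7333 w 0.027758101506863146
```

View pics/w8b.png

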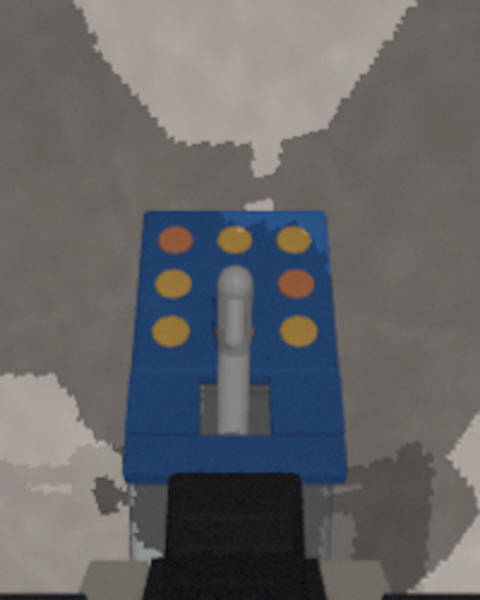

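```bash
python3 - <<'E'
from h import *
np.set_printoptions(precision=4,suppress=True)
s=get_state()
u=np.array([-.2415,-.970]);r=np.array([.4687,.0819])
for n,px,z in(("tip",(257.9,117.9),.1456),("hole",(258.4,170.8),.1305),("tcp",None,0)):
    p=atz("wrist",px,z) if px else s["eef_pos"]
    print(n,p,(p[:2]-r)@u)
E
```

```text
tip [ 0.4385 -0.0461  0.1456] 0.13144885515767707
hole [ 0.4453 -0.0172  0.1305] 0.10183298108093967
tcp [0.4543 0.0186 0.1504] 0.06484430649435251
```

{"method": "arm_command", "body": {"commands": [{"tx": 0.012,"ty": 0,"tz": 0,"twist": 0},{"tx": 0.024,"ty": 0,"tz": 0,"twist": 0},{"tx": 0.036,"ty": 0.001,"tz": 0,"twist": 0},{"tx": 0.048,"ty": 0.001,"tz": 0,"twist": 0},{"tx": 0.06,"ty": 0.001,"tz": 0,"twist": 0},{"tx": 0.068,"ty": 0.001,"tz": 0,"twist": 0},{"tx": 0.068,"ty": 0.001,"tz": 0,"twist": 0},{"tx": 0.068,"ty": 0.001,"tz": 0,"twist": 0}]}}

```text
t: 10.4
eef_pos: [0.4499, 0.0021, 0.1503]
ee_rot: [-3.141, 0.0, -1.811]
force: [0.3, 0.1, 0.2]
width: 0.028
gripper_force: 10.0
```

```bash
python3 - <<'E'
from h import *
np.set_printoptions(precision=4,suppress=True)
tilt("w9")
f=cv2.imread("pics/w9.png");cv2.imwrite("pics/w9b.png",cv2.resize(f[50:230,170:350],None,fx=3.2,fy=3.2,interpolation=cv2.INTER_CUBIC))
E
```

```text
plate_foot [259.5, 87.9] 0.88
sample_plate [255.3, 170.1] 0.93
tilt,x0 [array([40.0594,  0.0089]), array([40.8384,  0.0051]), array([41.6058,  0.0013])]
F [ 0.3198 -0.3931 -1.7127] M [ 0.1101 -0.0905  0.0055] p [0.4499 0.0023 0.1503] t 10.55 w 0.027592069917115554
```

View pics/w9b.png

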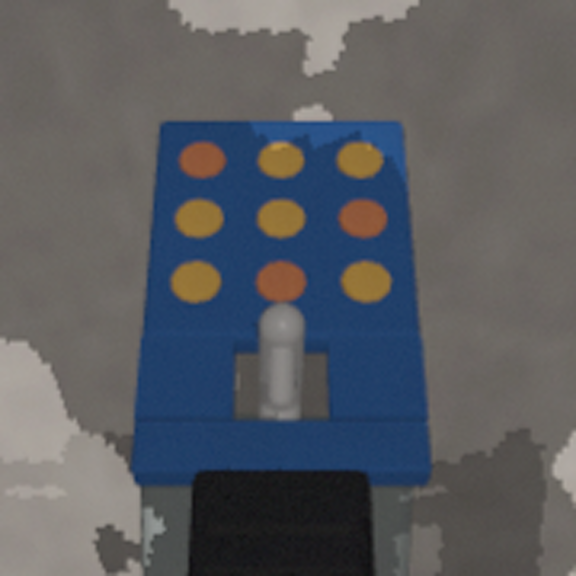

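```bash
cat > fitp.py <<'E'
from h import *
np.set_printoptions(precision=4,suppress=True)
def row(th,s0,x0,sp,d=.003):
    t=np.radians(th); L=s0-sp
    P=np.array([x0+L*np.sin(t)+d*np.cos(t),0,-.019+L*np.cos(t)-d*np.sin(t)])
    p=KW@(CT[:3,:3].T@(P-CT[:3,3])); return p[1]/p[2]
def f3(rows,ss): return least_squares(lambda v:[row(v[0],v[1],v[2],s)-r for r,s in zip(rows,ss)],[41,.05,0],x_scale=[10,.01,.01])
def tipx(r,zt): # tool x for pixel row at tool z
    d=CT[:3,:3]@np.linalg.solve(KW,[257,r,1]);o=CT[:3,3];return (o+d*(zt-o[2])/d[2])[0]
E
python3 - <<'E'
from fitp import *
S=[-.062,-.00825,.00825,.0185]
for rows,tr,tz in(([211.5/2.4,384/2.4,434/2.4,475/2.4],117.9,.1504),([88.1,159.4,180.6,197.5],151.6,.1503)):
    r=f3(rows,S);th,s0,x0=r.x;t=np.radians(th)
    rod=.18275-s0; hx=x0+s0*np.sin(t); hz=tz+.019-s0*np.cos(t)
    print(r.x,r.fun,"rod z",rod,"hole rel rod",hz-rod,"hole x",hx,"tip x",tipx(tr,tz-(rod+.01556)),"tip-hole",tipx(tr,tz-(rod+.01556))-hx)
E
```

```text
[59.9284  0.1845 -0.1378] [ 0.0678 -0.7924  1.5367 -0.8122] rod z -0.0017539507791539954 hole rel rod 0.07870248246185647 hole x 0.02190022780409251 tip x 0.05185659443345146 tip-hole 0.029956366629358952
[58.018   0.169  -0.1204] [ 0.0606 -0.6971  1.3453 -0.7087] rod z 0.013780216791190208 hole rel rod 0.0660245330422625 hole x 0.022937172966935343 tip x 0.026183276936769383 tip-hole 0.0032461039698340396
```

```bash
python3 - <<'E'
from fitp import *
S=[-.062,-.00825,.00825,.0185]
for rows,tr,tz in(([211.5/2.4,384/2.4,434/2.4,475/2.4],117.9,.1504),([88.1,159.4,180.6,197.5],151.6,.1503)):
  for s0 in(.050,.0525,.055):
    r=least_squares(lambda v:[row(v[0],s0,v[1],s)-q for q,s in zip(rows,S)],[41,0],x_scale=[10,.01]);th,x0=r.x;t=np.radians(th)
    rod=.18275-s0; hx=x0+s0*np.sin(t); hz=tz+.019-s0*np.cos(t)
    tx=tipx(tr,tz-(rod+.01556))
    print(s0,r.x,r.fun,"rod z",rod,"hole-rod z",hz-rod,"hole x",hx,"tip x",tx,"diff",tx-hx)
E
```

```text
0.05 [39.0474  0.0048] [ 0.8969 -3.2597  1.1958  1.1597] rod z 0.13274999999999998 hole-rod z -0.0021812556296068597 hole x 0.036270650281574744 tip x 0.06704055506733353 diff 0.030769904785758785
0.0525 [39.5682  0.0024] [ 0.8671 -3.1797  1.2098  1.0964] rod z 0.13025 hole-rod z -0.001320496814345623 hole x 0.03582843828214637 tip x 0.06675833360569755 diff 0.030929895323551178
0.055 [40.084 -0.   ] [ 0.8382 -3.1019  1.2231  1.0347] rod z 0.12775 hole-rod z -0.0004305570461618502 hole x 0.035394228794107585 tip x 0.06647611214406159 diff 0.031081883349954
0.05 [38.8923  0.005 ] [ 0.8336 -2.9922  1.024   1.1278] rod z 0.13274999999999998 hole-rod z -0.0023663972555107993 hole x 0.03644280279381693 tip x 0.051357468365133434 diff 0.014914665571316502
0.0525 [39.4114  0.0027] [ 0.804  -2.9125  1.0378  1.0646] rod z 0.13025 hole-rod z -0.0015118826751407133 hole x 0.036000812902206525 tip x 0.050828464471258564 diff 0.014827651569052039
0.055 [39.9256  0.0003] [ 0.7754 -2.8349  1.0511  1.003 ] rod z 0.12775 hole-rod z -0.0006283440632481596 hole x 0.03556674957742395 tip x 0.05029946057738369 diff 0.014732710999959736
```

{"method": "arm_command", "body": {"commands": [{"tx": 0.002,"ty": 0,"tz": 0,"twist": 0},{"tx": 0.004,"ty": 0,"tz": 0,"twist": 0},{"tx": 0.006,"ty": 0,"tz": 0,"twist": 0},{"tx": 0.008,"ty": 0,"tz": 0,"twist": 0},{"tx": 0.01,"ty": 0,"tz": 0,"twist": 0},{"tx": 0.012,"ty": 0,"tz": 0,"twist": 0},{"tx": 0.012,"ty": 0,"tz": 0,"twist": 0},{"tx": 0.012,"ty": 0,"tz": 0,"twist": 0}]}}

```text
t: 11.22
eef_pos: [0.4491, -0.0008, 0.1503]
ee_rot: [-3.142, 0.0, -1.811]
force: [0.6, 1.0, -1.0]
width: 0.028
gripper_force: 10.0
```

```bash
cat > fc.py <<'E'
import time
from station import *
import numpy as np
F=[];M=[]
for i in range(3):
    grab_frame("wrist"); s=get_state();F.append(s["force"]);M.append(s["moment"])
u=np.array([-.2415,-.970,0])
print("out",np.round([f@u for f in F],2),"z",np.round([f[2] for f in F],2),"M",np.round(np.mean(M,0),3),"pos",np.round(s["eef_pos"],4),"t",round(s["t"],2))
E
python3 fc.py
```

```text
out [-0.6  -1.46 -0.09] z [-0.85 -1.2  -2.44] M [ 0.142 -0.103 -0.015] pos [ 0.4492 -0.0007  0.1503] t 11.37
```

{"method": "arm_command", "body": {"commands": [{"tx": 0.001,"ty": 0,"tz": 0,"twist": 0},{"tx": 0.002,"ty": 0,"tz": 0,"twist": 0},{"tx": 0.003,"ty": 0,"tz": 0,"twist": 0},{"tx": 0.004,"ty": 0,"tz": 0,"twist": 0},{"tx": 0.005,"ty": 0,"tz": 0,"twist": 0},{"tx": 0.005,"ty": 0,"tz": 0,"twist": 0},{"tx": 0.005,"ty": 0,"tz": 0,"twist": 0},{"tx": 0.005,"ty": 0,"tz": 0,"twist": 0}]}}

```text
t: 12.03
eef_pos: [0.4488, -0.0019, 0.1503]
ee_rot: [3.142, 0.0, -1.811]
force: [-0.2, -0.4, -0.8]
width: 0.0279
gripper_force: 10.0
```

```bash
sed -i 's/range(3)/range(5)/' fc.py; python3 fc.py
```

```text
out [ 0.62  1.56 -0.33  0.6  -0.16] z [-1.36 -1.01 -0.82 -0.45 -1.39] M [ 0.128 -0.086  0.026] pos [ 0.4488 -0.0019  0.1503] t 12.28
```

No contact yet; continue in 1.25 mm steps.

{"method": "arm_command", "body": {"commands": [{"tx": 0.001,"ty": 0,"tz": 0,"twist": 0},{"tx": 0.002,"ty": 0,"tz": 0,"twist": 0},{"tx": 0.003,"ty": 0,"tz": 0,"twist": 0},{"tx": 0.004,"ty": 0,"tz": 0,"twist": 0},{"tx": 0.005,"ty": 0,"tz": 0,"twist": 0},{"tx": 0.005,"ty": 0,"tz": 0,"twist": 0},{"tx": 0.005,"ty": 0,"tz": 0,"twist": 0},{"tx": 0.005,"ty": 0,"tz": 0,"twist": 0}]}}

```text
t: 12.95
eef_pos: [0.4488, -0.003, 0.1504]
ee_rot: [-3.141, 0.0, -1.811]
force: [-0.1, 2.7, -0.8]
width: 0.0281
gripper_force: 10.0
```

```bash
python3 fc.py
```

```text
out [-1.17 -2.65 -2.18 -2.4  -2.49] z [-0.53 -0.61 -0.36  1.29 -1.17] M [ 0.981 -0.282  0.002] pos [ 0.4487 -0.003   0.1504] t 13.2
```

{"method": "arm_command", "body": {"commands": [{"tx": -0.008,"ty": 0,"tz": -0.008,"twist": 0},{"tx": -0.016,"ty": 0,"tz": -0.016,"twist": 0},{"tx": -0.023,"ty": 0,"tz": -0.023,"twist": 0},{"tx": -0.019,"ty": 0,"tz": -0.027,"twist": 0},{"tx": -0.015,"ty": 0,"tz": -0.031,"twist": 0},{"tx": -0.011,"ty": 0,"tz": -0.035,"twist": 0},{"tx": -0.011,"ty": 0,"tz": -0.035,"twist": 0},{"tx": -0.011,"ty": 0,"tz": -0.035,"twist": 0}]}}

```text
t: 13.87
eef_pos: [0.4491, -0.0006, 0.1591]
ee_rot: [-3.142, 0.0, -1.811]
force: [0.1, 0.4, -1.1]
width: 0.0278
gripper_force: 10.0
```

```bash
python3 fc.py; python3 -c "
from h import *
tilt('w10')"
```

```text
out [ 0.31 -0.86 -0.4  -0.29 -0.82] z [-1.28 -0.52 -0.58 -1.37 -0.62] M [ 0.123 -0.072  0.008] pos [ 0.4492 -0.0005  0.159 ] t 14.12
plate_foot [260.1, 88.5] 0.77
sample_plate [256.0, 166.8] 0.96
tilt,x0 [array([3.77721995e+01, 1.18112003e-02]), array([3.85249058e+01, 8.13304487e-03]), array([3.92676908e+01, 4.40239680e-03])]
F [-0.35342643 -0.87018713 -0.88652542] M [ 0.13364578 -0.02666481  0.00348468] p [ 0.44921612 -0.00046903  0.15902471] t 14.2667 w 0.028058442811688275
```

{"method": "arm_command", "body": {"commands": [{"tx": 0.003,"ty": 0,"tz": -0.003,"twist": 0},{"tx": 0.006,"ty": 0,"tz": -0.006,"twist": 0},{"tx": 0.008,"ty": 0,"tz": -0.008,"twist": 0},{"tx": 0.01,"ty": 0,"tz": -0.01,"twist": 0},{"tx": 0.012,"ty": 0,"tz": -0.012,"twist": 0},{"tx": 0.012,"ty": 0,"tz": -0.012,"twist": 0},{"tx": 0.012,"ty": 0,"tz": -0.012,"twist": 0},{"tx": 0.012,"ty": 0,"tz": -0.012,"twist": 0}]}}

```text
t: 14.93
eef_pos: [0.4485, -0.0034, 0.1621]
ee_rot: [-3.142, 0.0, -1.811]
force: [0.6, 0.0, -1.2]
width: 0.0279
gripper_force: 10.0
```

```bash
python3 fc.py
```

```text
out [-0.28  0.7   0.32  0.48  0.46] z [-0.73 -1.6  -0.77 -2.09 -0.84] M [ 0.126 -0.072  0.017] pos [ 0.4485 -0.0034  0.162 ] t 15.18
```

No contact (moment unchanged). Next step up the rise.

{"method": "arm_command", "body": {"commands": [{"tx": 0.002,"ty": 0,"tz": -0.002,"twist": 0},{"tx": 0.004,"ty": 0,"tz": -0.004,"twist": 0},{"tx": 0.006,"ty": 0,"tz": -0.006,"twist": 0},{"tx": 0.008,"ty": 0,"tz": -0.008,"twist": 0},{"tx": 0.01,"ty": 0,"tz": -0.01,"twist": 0},{"tx": 0.01,"ty": 0,"tz": -0.01,"twist": 0},{"tx": 0.01,"ty": 0,"tz": -0.01,"twist": 0},{"tx": 0.01,"ty": 0,"tz": -0.01,"twist": 0}]}}

```text
t: 15.85
eef_pos: [0.4479, -0.0058, 0.1646]
ee_rot: [-3.142, -0.0, -1.811]
force: [0.0, 0.4, -0.8]
width: 0.0278
gripper_force: 10.0
```

```bash
python3 fc.py
```

```text
out [ 0.83 -0.37 -0.58 -1.05  0.36] z [-2.32 -1.36 -1.   -1.35 -0.86] M [ 0.14  -0.073 -0.006] pos [ 0.4479 -0.0058  0.1645] t 16.1
```

{"method": "arm_command", "body": {"commands": [{"tx": 0.002,"ty": 0,"tz": -0.002,"twist": 0},{"tx": 0.004,"ty": 0,"tz": -0.004,"twist": 0},{"tx": 0.006,"ty": 0,"tz": -0.006,"twist": 0},{"tx": 0.008,"ty": 0,"tz": -0.008,"twist": 0},{"tx": 0.01,"ty": 0,"tz": -0.01,"twist": 0},{"tx": 0.01,"ty": 0,"tz": -0.01,"twist": 0},{"tx": 0.01,"ty": 0,"tz": -0.01,"twist": 0},{"tx": 0.01,"ty": 0,"tz": -0.01,"twist": 0}]}}

```text
t: 16.77
eef_pos: [0.4473, -0.0082, 0.1671]
ee_rot: [-3.142, 0.0, -1.811]
force: [0.3, 0.1, -1.8]
width: 0.028
gripper_force: 10.0
```

```bash
python3 fc.py
```

```text
out [-0.89  0.73  0.18 -1.1  -0.12] z [-2.11 -1.88 -1.08 -0.17 -0.69] M [ 0.148 -0.071 -0.002] pos [ 0.4473 -0.0082  0.167 ] t 17.02
```

{"method": "arm_command", "body": {"commands": [{"tx": 0.002,"ty": 0,"tz": -0.002,"twist": 0},{"tx": 0.004,"ty": 0,"tz": -0.004,"twist": 0},{"tx": 0.006,"ty": 0,"tz": -0.006,"twist": 0},{"tx": 0.008,"ty": 0,"tz": -0.008,"twist": 0},{"tx": 0.01,"ty": 0,"tz": -0.01,"twist": 0},{"tx": 0.012,"ty": 0,"tz": -0.012,"twist": 0},{"tx": 0.012,"ty": 0,"tz": -0.012,"twist": 0},{"tx": 0.012,"ty": 0,"tz": -0.012,"twist": 0}]}}

```text
t: 17.68
eef_pos: [0.4466, -0.0112, 0.1701]
ee_rot: [-3.142, 0.0, -1.811]
force: [-0.2, -0.2, -1.0]
width: 0.0278
gripper_force: 10.0
```

```bash
python3 fc.py
```

```text
out [ 0.3  -0.82 -0.45 -0.13  0.87] z [-0.68 -1.43 -0.95 -0.55 -1.06] M [ 0.12  -0.093  0.   ] pos [ 0.4466 -0.0112  0.17  ] t 17.93
```

{"method": "arm_command", "body": {"commands": [{"tx": 0.004,"ty": 0,"tz": -0.004,"twist": 0},{"tx": 0.008,"ty": 0,"tz": -0.008,"twist": 0},{"tx": 0.012,"ty": 0,"tz": -0.012,"twist": 0},{"tx": 0.016,"ty": 0,"tz": -0.016,"twist": 0},{"tx": 0.02,"ty": 0,"tz": -0.02,"twist": 0},{"tx": 0.024,"ty": 0,"tz": -0.024,"twist": 0},{"tx": 0.028,"ty": 0,"tz": -0.028,"twist": 0},{"tx": 0.028,"ty": 0,"tz": -0.028,"twist": 0}]}}

```text
t: 18.6
eef_pos: [0.445, -0.0181, 0.1773]
ee_rot: [-3.141, 0.0, -1.811]
force: [-0.2, -0.1, -1.5]
width: 0.0277
gripper_force: 10.0
```

```bash
python3 fc.py; python3 - <<'E'
from h import *
f=save("wrist","w11");cv2.imwrite("pics/w11b.png",cv2.resize(f[:,:,::-1][40:250,150:370],None,fx=2.4,fy=2.4))
for q in ("slot_block","slot_floor"):
  for c in ("top","side"):
    if q=="slot_block": save(c,c+"5"+q)
    print(q,c,[(np.round(d["uv"],1),round(d["score"],2)) for d in spot_point(q,c)[:3]])
r=[d for d in regions_of("slot_block","top")]
for d in r[:3]:
    ys,xs=np.where(d["region"]); print(d["score"],d["rect"],cv2.minAreaRect(np.c_[xs,ys].astype(np.float32)))
E
```

```text
out [ 1.31 -0.33  0.75 -0.54 -0.72] z [-1.58 -1.54 -1.96 -1.81 -1.71] M [ 0.139 -0.057  0.011] pos [ 0.4449 -0.0179  0.177 ] t 18.85
slot_block top [(array([384.3, 209.7]), 0.81), (array([344.1, 202.8]), 0.79)]
slot_block side [(array([266.1, 266.3]), 0.86), (array([272.1, 291.4]), 0.62)]
slot_floor top [(array([380.6, 205. ]), 0.87), (array([338.5, 205.4]), 0.78)]
slot_floor side [(array([271.8, 291.2]), 0.9), (array([265.9, 266.7]), 0.86)]
0.8 [335.1, 193.4, 355.3, 218.2] ((344.6099853515625, 202.27001953125), (27.29432487487793, 20.081832885742188), 81.8698959350586)
0.76 [377.9, 193.6, 395.9, 226.3] ((386.5, 210.0), (28.0, 21.0), 90.0)
```

View pics/w11b.png

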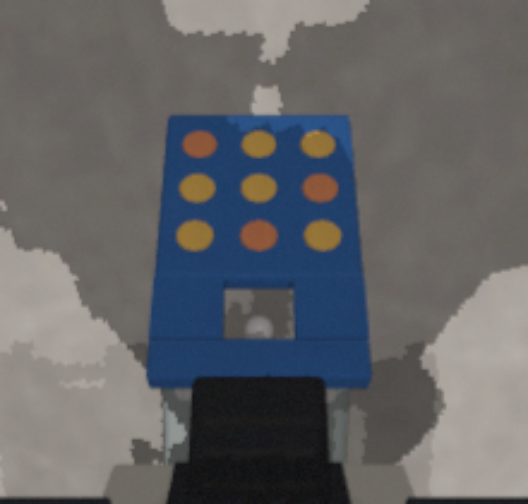

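{"method": "arm_command", "body": {"commands": [{"tx": 0.06,"ty": 0,"tz": -0.06,"twist": 0},{"tx": 0.12,"ty": 0,"tz": -0.14,"twist": 0},{"tx": 0.18,"ty": -0.05,"tz": -0.24,"twist": -0.02},{"tx": 0.26,"ty": -0.14,"tz": -0.34,"twist": -0.05},{"tx": 0.34,"ty": -0.23,"tz": -0.42,"twist": -0.08},{"tx": 0.42,"ty": -0.33,"tz": -0.42,"twist": -0.11},{"tx": 0.47,"ty": -0.41,"tz": -0.42,"twist": -0.121},{"tx": 0.47,"ty": -0.41,"tz": -0.42,"twist": -0.121}], "grip_force": 20}}

```text
t: 19.92
eef_pos: [0.5188, -0.159, 0.2814]
ee_rot: [3.141, -0.001, -1.43]
force: [-0.6, 0.3, -0.9]
width: 0.0277
gripper_force: 20.0
```

```bash
python3 - <<'E'
from h import *
np.set_printoptions(precision=4,suppress=True)
tilt("w12")
print(get_state()["ee_rot"])
for q in ("slot_block","slot_floor"):
    print(q,[(np.round(d["uv"],1),round(d["score"],2)) for d in spot_point(q,"wrist")[:3]])
f=cv2.imread("pics/w12.png")
for d in regions_of("slot_block","wrist")[:3]:
    m=d["region"];ys,xs=np.where(m); print(d["score"],d["rect"],cv2.minAreaRect(np.c_[xs,ys].astype(np.float32)),f[m].mean(0))
    u=np.array(d["rect"]);c=atz("wrist",((u[0]+u[2])/2,(u[1]+u[3])/2),.044);print(c)
E
```

```text
plate_foot [257.5, 88.6] 0.96
sample_plate [257.8, 170.3] 0.85
tilt,x0 [array([39.7281,  0.0089]), array([40.5057,  0.0052]), array([41.2719,  0.0013])]
F [-0.5271  0.0536 -1.5403] M [0.1823 0.031  0.0011] p [ 0.5161 -0.1565  0.2814] t 20.0667 w 0.027452315308747022
[ 3.1402  0.0004 -1.4322]
slot_block [(array([257.7,  49.6]), 0.68), (array([167.2,  48. ]), 0.59), (array([255.8, 172.2]), 0.49)]
slot_floor [(array([255.6,  51. ]), 0.9)]
0.67 [219.7, 21.6, 290.1, 74.6] ((255.60433959960938, 46.99175262451172), (69.98480987548828, 51.07224655151367), 1.1934893131256104) [ 63.049   97.6722 134.7785]
[ 0.5347 -0.2687  0.044 ]
```

```bash
python3 - <<'E'
from h import *
np.set_printoptions(precision=4,suppress=True,linewidth=200)
print(atz("wrist",(257.7,49.6),0),atz("wrist",(255.6,51.),.008))
f=cv2.imread("pics/w12.png").astype(float)
for a,b in((228,242),(248,262),(268,282)): print(a,[int(v) for v in f[14:86,a:b,2].mean(1)])
for r in(30,45,60): print("row",r,[int(v) for v in f[r-2:r+3,210:300,2].mean(0)])
E
```

```text
[ 0.5319 -0.2707  0.    ] [ 0.5341 -0.2683  0.008 ]
228 [108, 109, 109, 111, 111, 112, 110, 113, 129, 133, 134, 134, 132, 130, 129, 128, 127, 127, 125, 125, 132, 112, 111, 113, 113, 112, 112, 111, 111, 107, 95, 102, 108, 108, 110, 117, 123, 127, 129, 130, 132, 133, 132, 133, 138, 135, 132, 134, 135, 134, 132, 130, 129, 128, 128, 125, 111, 87, 85, 85, 85, 84, 84, 84, 88, 101, 111, 111, 111, 116, 130, 139]
248 [136, 122, 109, 109, 109, 109, 109, 112, 122, 135, 141, 143, 135, 132, 130, 129, 128, 127, 126, 122, 121, 124, 105, 109, 109, 111, 111, 111, 110, 107, 96, 90, 102, 106, 105, 108, 122, 132, 132, 132, 134, 135, 136, 134, 136, 139, 133, 133, 134, 135, 134, 132, 130, 129, 128, 127, 121, 102, 83, 85, 85, 85, 85, 85, 87, 96, 105, 111, 110, 110, 111, 111]
268 [171, 168, 151, 120, 109, 109, 109, 108, 132, 175, 192, 187, 176, 179, 178, 176, 170, 165, 159, 134, 122, 122, 113, 107, 110, 111, 112, 126, 144, 145, 143, 119, 129, 144, 125, 118, 114, 119, 124, 134, 143, 146, 150, 150, 148, 161, 174, 161, 170, 171, 172, 170, 170, 170, 173, 171, 169, 155, 125, 103, 132, 148, 143, 118, 93, 89, 97, 
[... 685 characters left out ...]
00, 101, 100, 101, 100, 101, 101, 100, 100, 100, 101, 100, 102, 101, 100, 101, 101, 101, 114, 134, 135, 141, 154, 158, 158, 153, 132, 132, 128, 117, 145, 196, 194, 183, 191, 204, 192, 135, 131, 123, 109, 109, 109, 109, 109, 110, 110, 110, 111]
row 60 [112, 114, 115, 115, 116, 116, 114, 112, 112, 105, 87, 101, 127, 134, 135, 134, 134, 134, 134, 133, 135, 135, 134, 135, 135, 135, 135, 135, 135, 135, 135, 135, 136, 135, 135, 135, 135, 136, 135, 136, 135, 134, 135, 135, 135, 136, 135, 135, 135, 135, 135, 135, 136, 135, 134, 135, 134, 135, 135, 135, 135, 135, 136, 138, 155, 185, 187, 186, 185, 185, 186, 195, 200, 201, 201, 201, 199, 187, 129, 122, 108, 108, 107, 107, 106, 107, 106, 107, 107, 107]
```

```bash
python3 - <<'E'
from h import *
from fitp import row
np.set_printoptions(precision=4,suppress=True)
c=atz("wrist",(255.,46.5),.044);print(c)
s=get_state();print(s["eef_pos"],s["ee_rot"],delta(c)*250)
for s0 in(.05,.0525,.055):
  r=least_squares(lambda v:[row(v[0],s0,v[1],q)-p for p,q in((88.3,-.062),(180.5,.00825),(197.5,.0185))],[41,0],x_scale=[10,.01]);print(s0,r.x,r.fun)
E
```

```text
[ 0.5348 -0.2703  0.044 ]
[ 0.5161 -0.1559  0.2822] [-3.1414  0.0001 -1.4302] [115.9484  -2.4587 238.2058]
0.05 [38.7013  0.0057] [-0.0038  0.0317 -0.0279]
0.0525 [39.2168  0.0033] [-0.0086  0.0723 -0.0636]
0.055 [39.7276  0.0009] [-0.0132  0.1117 -0.0983]
```

{"method": "arm_command", "body": {"commands": [{"tx": 0.08,"ty": -0.01,"tz": 0.08,"twist": 0.006},{"tx": 0.162,"ty": -0.02,"tz": 0.2,"twist": 0.011},{"tx": 0.162,"ty": -0.02,"tz": 0.34,"twist": 0.011},{"tx": 0.162,"ty": -0.02,"tz": 0.48,"twist": 0.011},{"tx": 0.162,"ty": -0.02,"tz": 0.58,"twist": 0.011},{"tx": 0.162,"ty": -0.02,"tz": 0.62,"twist": 0.011},{"tx": 0.162,"ty": -0.02,"tz": 0.64,"twist": 0.011},{"tx": 0.162,"ty": -0.02,"tz": 0.64,"twist": 0.011}]}}

```text
t: 20.88
eef_pos: [0.5273, -0.1955, 0.1223]
ee_rot: [3.141, -0.0, -1.464]
force: [-0.2, 0.5, -0.7]
width: 0.028
gripper_force: 20.0
```

```bash
python3 fc.py; python3 - <<'E'
from h import *
np.set_printoptions(precision=4,suppress=True,linewidth=200)
tilt("w13")
f=cv2.imread("pics/w13.png").astype(float)
print(get_state()["ee_rot"],delta([.5348,-.2703,.044])*250)
for a,b in((210,220),(250,264),(290,300)): print(a,[int(v) for v in f[0:110:2,a:b].mean(1)[:,2]],[int(v) for v in f[0:110:2,a:b].mean(1)[:,0]])
E
```

```text
out [-0.06  0.26 -0.63  0.62  0.71] z [-0.64 -0.61 -1.58 -1.27 -1.6 ] M [ 0.08  -0.033  0.016] pos [ 0.5282 -0.1958  0.1237] t 21.13
plate_foot None 0
sample_plate [255.2, 168.7] 0.97
F [ 0.4196  0.3242 -0.873 ] M [ 0.1399 -0.0892  0.0143] p [ 0.5276 -0.1959  0.1229] t 21.2833 w 0.027677376488459787
[-3.1401 -0.0002 -1.4652] [74.7597  0.8101 78.9608]
210 [148, 147, 147, 146, 146, 145, 143, 142, 143, 143, 144, 144, 144, 145, 146, 146, 146, 147, 148, 151, 153, 155, 153, 150, 149, 170, 174, 176, 175, 173, 170, 169, 169, 168, 167, 167, 164, 165, 162, 159, 158, 156, 157, 159, 160, 159, 159, 159, 160, 159, 158, 159, 159, 164, 158] [137, 136, 136, 135, 135, 135, 134, 132, 133, 133, 133, 134, 134, 135, 136, 136, 136, 136, 137, 140, 142, 144, 142, 140, 124, 77, 79, 79, 80, 79, 77, 77, 78, 77, 88, 97, 83, 83, 80, 77, 75, 71, 70, 72, 73, 75, 74, 77, 80, 82, 85, 86, 90, 106, 98]
250 [152, 143, 143, 143, 144, 144, 144, 145, 147, 150, 151, 150, 145, 146, 146, 146, 145, 146, 148, 148, 148, 149, 150, 151, 153, 169, 176, 176, 177, 173, 172, 169, 169, 166, 169, 157, 149, 150, 152, 150, 150, 143, 143, 148, 119, 51, 52, 59, 147, 181, 192, 184, 164, 73, 53] [141, 132, 132, 132, 133, 133, 133, 134, 136, 139, 140, 140, 135, 136, 136, 136, 135, 136, 137, 137, 137, 138, 140, 140, 126, 76, 79, 80, 81, 79, 78, 77, 77, 76, 93, 95, 91, 91, 92, 92, 91, 64, 66, 66, 108, 144, 144, 142, 107, 89, 86, 87, 98, 138, 144]
290 [214, 213, 213, 213, 212, 212, 213, 213, 214, 215, 217, 218, 220, 219, 218, 217, 217, 214, 149, 150, 149, 149, 149, 149, 168, 226, 243, 247, 248, 247, 246, 245, 244, 241, 228, 209, 152, 150, 152, 146, 144, 133, 136, 134, 118, 89, 88, 86, 87, 86, 86, 87, 88, 90, 86] [200, 200, 200, 200, 200, 199, 200, 200, 201, 202, 204, 206, 207, 207, 205, 204, 204, 201, 138, 138, 138, 139, 139, 137, 113, 110, 123, 126, 127, 125, 126, 125, 124, 120, 135, 133, 90, 87, 88, 83, 81, 60, 61, 60, 80, 110, 111, 113, 116, 118, 121, 122, 124, 132, 128]
```

```bash
python3 - <<'E'
from fitp import *
for z in(.077,.079,.081): print(z,tipx(49,z)-.025, tipx(68.5,z)-.0115, "foot front", row(39.2,.0525,.0033,-.062))
E
```

```text
0.077 0.07673282419749039 0.0785369911875078 foot front 88.37693838808472
0.079 0.07687583978892193 0.07858004239423864 foot front 88.37693838808472
0.081 0.07701885538035347 0.07862309360096949 foot front 88.37693838808472
```

{"method": "arm_command", "body": {"commands": [{"tx": 0.003,"ty": 0,"tz": 0.012,"twist": 0},{"tx": 0.005,"ty": 0,"tz": 0.024,"twist": 0},{"tx": 0.005,"ty": 0,"tz": 0.036,"twist": 0},{"tx": 0.005,"ty": 0,"tz": 0.048,"twist": 0},{"tx": 0.005,"ty": 0,"tz": 0.056,"twist": 0},{"tx": 0.005,"ty": 0,"tz": 0.06,"twist": 0},{"tx": 0.005,"ty": 0,"tz": 0.06,"twist": 0},{"tx": 0.005,"ty": 0,"tz": 0.06,"twist": 0}], "grip_force": 10}}

```text
t: 21.95
eef_pos: [0.5273, -0.1971, 0.107]
ee_rot: [3.141, -0.0, -1.465]
force: [-0.9, -0.8, -1.0]
width: 0.0277
gripper_force: 10.0
```

```bash
python3 fc.py; python3 -c "
from h import *
tilt('w14')"
```

```text
out [-0.62 -0.25  0.69  0.04 -0.37] z [-1.61 -1.16 -1.97 -0.63 -0.85] M [ 0.126 -0.029  0.011] pos [ 0.5274 -0.1971  0.1072] t 22.2
plate_foot [257.2, 89.5] 0.72
sample_plate [256.6, 168.7] 0.95
tilt,x0 [array([3.82256908e+01, 1.05525367e-02]), array([3.89878995e+01, 6.83751940e-03]), array([3.97397825e+01, 3.07068702e-03])]
F [ 0.04474381  0.2189034  -1.08520007] M [ 0.149764   -0.03683028  0.00253588] p [ 0.52733586 -0.19710319  0.10716828] t 22.35 w 0.028057238874160752
```

{"method": "arm_command", "body": {"commands": [{"tx": 0.024,"ty": 0,"tz": 0,"twist": 0},{"tx": 0.04,"ty": 0,"tz": -0.01,"twist": 0},{"tx": 0.058,"ty": 0,"tz": -0.022,"twist": 0},{"tx": 0.078,"ty": 0,"tz": -0.034,"twist": 0},{"tx": 0.098,"ty": 0,"tz": -0.046,"twist": 0},{"tx": 0.128,"ty": 0,"tz": -0.06,"twist": 0},{"tx": 0.157,"ty": 0,"tz": -0.071,"twist": 0},{"tx": 0.157,"ty": 0,"tz": -0.071,"twist": 0}], "grip_force": 5}}

```text
t: 23.02
eef_pos: [0.532, -0.2376, 0.1256]
ee_rot: [-3.14, -0.001, -1.466]
force: [0.0, 0.8, -1.0]
width: 0.0276
gripper_force: 5.0
```

```bash
python3 fc.py; python3 -c "
from h import *
tilt('w15')"
```

```text
out [ 0.28 -0.18 -0.15 -0.05 -0.19] z [-1.47 -0.85 -0.57 -0.88 -0.77] M [ 0.124 -0.057 -0.024] pos [ 0.5312 -0.236   0.1245] t 23.27
plate_foot [260.4, 138.2] 0.69
sample_plate [256.4, 194.0] 0.67
tilt,x0 [array([2.01894339e+01, 6.64541610e-03]), array([2.08388886e+01, 3.50792734e-03]), array([2.14858235e+01, 3.03081599e-04])]
F [-0.43460827  0.4637037  -1.14622835] M [ 0.07426778  0.02051935 -0.03026762] p [ 0.53136427 -0.23587553  0.1246814 ] t 23.4167 w 0.02793763186021209
```

{"method": "arm_command", "body": {"commands": [{"tx": 0.024,"ty": 0,"tz": -0.008,"twist": 0},{"tx": 0.048,"ty": 0,"tz": -0.014,"twist": 0},{"tx": 0.072,"ty": 0,"tz": -0.019,"twist": 0},{"tx": 0.096,"ty": 0,"tz": -0.023,"twist": 0},{"tx": 0.12,"ty": 0,"tz": -0.025,"twist": 0},{"tx": 0.14,"ty": 0,"tz": -0.026,"twist": 0},{"tx": 0.16,"ty": 0,"tz": -0.026,"twist": 0},{"tx": 0.16,"ty": 0,"tz": -0.026,"twist": 0}]}}

```text
t: 24.08
eef_pos: [0.5357, -0.2769, 0.1312]
ee_rot: [3.141, -0.0, -1.466]
force: [0.3, 0.3, -1.1]
width: 0.0275
gripper_force: 5.0
```

```bash
python3 fc.py; python3 -c "
from h import *
tilt('w16'); print(delta([.5348,-.2723,.044])*250)"
```

```text
out [-0.44 -0.64 -0.54  0.77 -0.47] z [-1.38 -1.94 -1.21 -1.67 -1.  ] M [ 0.093 -0.057  0.012] pos [ 0.5355 -0.2758  0.1312] t 24.33
plate_foot [256.5, 190.6] 0.58
sample_plate [255.3, 222.9] 0.86
tilt,x0 [array([-0.70853686,  0.00423024]), array([-0.30911791,  0.00216166]), array([9.10025791e-02, 3.75835823e-05])]
F [ 0.45988007  0.9169654  -1.1870348 ] M [ 0.08307317 -0.03598098 -0.06811416] p [ 0.53563568 -0.27570144  0.13133088] t 24.4833 w 0.02813207185597824
[-3.4702379   0.46895508 87.33091364]
```

{"method": "arm_command", "body": {"commands": [{"tx": -0.01,"ty": 0,"tz": 0,"twist": 0},{"tx": -0.019,"ty": 0.001,"tz": 0,"twist": 0},{"tx": -0.019,"ty": 0.001,"tz": 0.01,"twist": 0},{"tx": -0.019,"ty": 0.001,"tz": 0.02,"twist": 0},{"tx": -0.019,"ty": 0.001,"tz": 0.03,"twist": 0},{"tx": -0.019,"ty": 0.001,"tz": 0.04,"twist": 0},{"tx": -0.019,"ty": 0.001,"tz": 0.05,"twist": 0},{"tx": -0.019,"ty": 0.001,"tz": 0.05,"twist": 0}]}}

```text
t: 25.15
eef_pos: [0.5345, -0.2711, 0.118]
ee_rot: [3.14, 0.0, -1.465]
force: [-0.7, 0.0, -1.8]
width: 0.0279
gripper_force: 5.0
```

```bash
python3 fc.py; python3 -c "
from h import *
tilt('w17')"
```

```text
out [ 0.46  0.69 -0.34 -0.93  0.58] z [-0.51 -1.02 -0.41 -0.6  -1.38] M [ 0.074 -0.037  0.013] pos [ 0.535  -0.2713  0.1189] t 25.4
plate_foot [255.5, 185.4] 0.63
sample_plate [256.7, 223.0] 0.6
tilt,x0 [array([3.19290382e+00, 1.06567938e-03]), array([ 3.66282373e+00, -1.32251291e-03]), array([ 4.13334443e+00, -3.77317610e-03])]
F [-0.12301247  0.09726294 -0.22606437] M [ 0.05367903 -0.01411815  0.01893208] p [ 0.53498004 -0.27123227  0.11895076] t 25.55 w 0.028037535876854286
```

{"method": "arm_command", "body": {"commands": [{"tx": 0,"ty": 0,"tz": 0.01,"twist": 0},{"tx": 0,"ty": 0,"tz": 0.02,"twist": 0},{"tx": 0,"ty": 0,"tz": 0.03,"twist": 0},{"tx": 0,"ty": 0,"tz": 0.04,"twist": 0},{"tx": 0,"ty": 0,"tz": 0.05,"twist": 0},{"tx": 0,"ty": 0,"tz": 0.058,"twist": 0},{"tx": 0,"ty": 0,"tz": 0.064,"twist": 0},{"tx": 0,"ty": 0,"tz": 0.064,"twist": 0}]}}

```text
t: 26.22
eef_pos: [0.535, -0.2715, 0.1031]
ee_rot: [-3.142, -0.001, -1.465]
force: [-1.4, -0.7, 1.1]
width: 0.0281
gripper_force: 5.0
```

```bash
python3 fc.py; python3 -c "
from h import *
tilt('w18')"
```

```text
out [-0.33  1.07  0.11 -0.02  0.55] z [2.06 1.95 2.4  2.63 2.69] M [-0.101  0.322  0.002] pos [ 0.535  -0.2713  0.1031] t 26.47
plate_foot [258.8, 186.9] 0.68
sample_plate [258.9, 218.9] 0.64
tilt,x0 [array([-0.32966683,  0.00646103]), array([0.06375347, 0.00442728]), array([0.45780923, 0.00233904])]
F [-1.92676284 -0.90362237  2.70380137] M [-0.17118004  0.39227654  0.02131695] p [ 0.53501044 -0.27130217  0.10304974] t 26.6167 w 0.027889388581102004
```

{"method": "arm_command", "body": {"commands": [{"tx": 0,"ty": 0,"tz": 0,"twist": 0},{"tx": 0,"ty": 0,"tz": 0,"twist": 0},{"tx": 0,"ty": 0,"tz": 0,"twist": 0},{"tx": 0,"ty": 0,"tz": 0,"twist": 0},{"tx": 0,"ty": 0,"tz": 0,"twist": 0},{"tx": 0,"ty": 0,"tz": 0,"twist": 0},{"tx": 0,"ty": 0,"tz": 0,"twist": 0},{"tx": 0,"ty": 0,"tz": 0,"twist": 0}], "claw": 0.6}}

```text
t: 27.28
eef_pos: [0.5349, -0.2712, 0.1028]
ee_rot: [-3.142, -0.0, -1.465]
force: [-0.2, 0.1, -0.0]
width: 0.0524
gripper_force: 0.0
```

{"method": "arm_command", "body": {"commands": [{"tx": 0,"ty": 0,"tz": -0.05,"twist": 0},{"tx": 0,"ty": 0,"tz": -0.12,"twist": 0},{"tx": 0,"ty": 0,"tz": -0.25,"twist": 0},{"tx": 0,"ty": 0,"tz": -0.4,"twist": 0},{"tx": 0,"ty": 0,"tz": -0.5,"twist": 0},{"tx": 0,"ty": 0,"tz": -0.6,"twist": 0},{"tx": 0,"ty": 0,"tz": -0.6,"twist": 0},{"tx": 0,"ty": 0,"tz": -0.6,"twist": 0}]}}

```text
t: 27.95
eef_pos: [0.5356, -0.2713, 0.2546]
ee_rot: [-3.138, -0.001, -1.465]
force: [-0.6, -0.7, -1.4]
width: 0.0525
gripper_force: 0.0
```

```bash
python3 - <<'E'
from h import *
np.set_printoptions(precision=4,suppress=True)
s=get_state();print(s["eef_pos"],s["t"])
save("wrist","w19")
for c in("wrist","side","top"):
    if c!="wrist": save(c,"end_"+c)
    for q in("plate_grip","plate_foot"):
        d=spot_point(q,c)
        for e in d[:2]: print(c,q,np.round(e["uv"],1),round(e["score"],2), atz(c,e["uv"],.111 if q=="plate_grip" else .008))
    d=regions_of("sample_plate",c)
    for e in d[:1]: print(e["rect"],e["score"])
for P in([.535,-.271,.1345],[.535,-.271,.1275],[.535,-.271,.0885]): print(proj("wrist",P),proj("side",P),proj("top",P))
E
```

```text
[ 0.5356 -0.2713  0.2546] 27.95
wrist plate_grip [261.9 173.4] 0.6 [ 0.5305 -0.2732  0.111 ]
wrist plate_foot [260.7 149.3] 0.83 [ 0.5302 -0.2743  0.008 ]
[234.4, 150.5, 281.9, 188.0] 0.8
side plate_grip [267.7 233.5] 0.84 [ 0.5335 -0.286   0.111 ]
side plate_grip [217.1 215.6] 0.21 [ 0.4257 -0.1506  0.111 ]
side plate_foot [267.4 261.4] 0.69 [ 0.5452 -0.2642  0.008 ]
side plate_foot [275.2 212.3] 0.24 [0.6784 0.0291 0.008 ]
[258.0, 221.2, 276.9, 255.2] 0.59
top plate_grip [345.7 201.2] 0.46 [ 0.5314 -0.2603  0.111 ]
top plate_foot [344.8 202.5] 0.51 [ 0.5389 -0.2747  0.008 ]
[343.3, 190.9, 354.2, 209.9] 0.45
[257.2935 183.1635] [266.7684 222.9667] [351.312  198.8136]
[257.2858 180.7648] [266.651  225.3047] [350.8409 199.1187]
[257.2483 169.1621] [266.0089 238.089 ] [348.3067 200.7597]
```

```bash
python3 - <<'E'
from h import *
f=cv2.imread("pics/end_side.png").astype(int)
for r in range(216,258): print(r,f[r,258:278].sum(1)//3)
w=cv2.imread("pics/w19.png").astype(int)
for r in range(150,200,4): print(r,w[r,228:290:2].sum(1)//3)
E
```

```text
216 [108 107 106 107 107 107 106 106 104 104 105 105 104  96  86  72  60  51
  46  47]
217 [109 108 108 108 107 106 107 105 104 104 104 105 104 104 101  94  87  75
  65  60]
218 [109 110 109 108 108 107 107 106 105 105 104 104 105 104 105 103 100  92
  83  79]
219 [110 111 111 109 110 109 109 108 108 109 106 106 104 104 103 100  96  88
  83  76]
220 [111 112 110 111 111 110 109 110 110 110 110 108 106 101  94  85  76  68
  61  55]
221 [110 111 112 110 111 111 112 111 110 110 108 105 104  95  79  59  49  43
  39  35]
222 [110 111 111 112 112 110 110 106 104 104  99  93  87  80  62  38  27  29
  31  32]
223 [110 111 112 111 107 101  96  90  87  81  76  65  60  55  44  34  25  26
  26  33]
224 [109 110 110 105  91  79  66  59  56  49  41  37  31  35  43  50  43  30
  25  29]
225 [107 108 107  97  76  49  35  30  27  24  21  19  16  31  60  74  72  56
  40  30]
226 [107 107 104  90  64  32  16  14  15  17  12  14  13  37  70  94  96  88
  72  54]
227 [106 107 103  89  59  28  11  10  17  11  13   8  14  41  77 101 107 105
  96  81]
228 [105 106 104  88  58  26  12  11  12  10  14  12  15
[... 3057 characters left out ...]
 85 85]
178 [73 71 71 72 72 72 72 65 56 73 73 72 73 73 74 73 74 72 65 30 28 31 31 25
 72 74 74 75 75 73 78]
182 [ 85  87  84  79 102  89  87  77  51  64  66  67  69  69  72  72  74  70
  71  71  61  21  21  22  76  77  80  78  78  79  79]
186 [78 77 80 80 82 82 84 82 66 53 58 60 62 60 58 59 58 56 59 57 56 57 53 64
 79 79 78 79 80 80 80]
190 [78 78 78 79 81 81 81 85 83 83 82 83 85 81 81 80 82 84 81 81 80 78 78 79
 79 77 79 79 81 81 82]
194 [ 79  78  79  79  81 106 106 106  82  81  83  82  82  82  82  85  83  82
  80  82  81  81  80  80  77  79  80  82  83  81  80]
198 [142 143 145 137 108  88 106 104  82  81  82  81  83  81  84  82  82  81
  80  82  79  78  77  77  77  78  77  77  77  76  76]
```

```bash
python3 -c "
from station import *
print(job_done())"
```

```text
the job is handed in; nothing more can be done
None
```

The plate came off the barbed hook without forcing (about 2–3 N at most in my readings), stands upright in the wooden block's slot at floor height by the side camera, and is released; the job is handed in at about 28 s, but no verdict came back.

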